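# Draw a flow cell's plates into line with the taper pin

## Robot

A 6-joint arm with a two-finger parallel gripper is mounted at the origin on the work surface. World frame = base frame: x ahead of the robot, y to its left, z up, the work surface at z = 0. Lengths are in mm, angles in rad, forces in N, time in s.
With the tool pointing down it reaches from about 275 to 1000 mm from the base axis. Payload 8.4 kg.
Tool frame: the origin (TCP) lies at the very end of the fingers, on their centre line; the grasp point (between the pads) lies 19 mm behind it; z points along the fingers, y is the line along which they close (so a half turn about z gives the same grasp; the last joint's range is limited). The gripper opens to 85 mm and grips with 20 to 120 N. Pads are 22 mm wide; open, the fingers measure 114 mm over their backs; the gripper's body (76 mm by 85 mm) begins 54 mm behind the grasp point. The pads swing forward as they close: fully open they stand 13 mm farther back than shut.
Start: joints at [1.205, 0.353, 1.633, -0, 1.155, -0.002], TCP at [222.391, 584.098, 231.281] pointing down, gripper open.
Joint ranges: [-2.63, 2.63], [-0.92, 2.1], [0.06, 2.66], [-1.3, 4.44], [0, 2.69], [-3.02, 3.02]. Speed limits (rad/s): [2.22, 2.22, 2.79, 3.14, 3.14, 3.14].

## Interface

Orientations are given as [roll, pitch, yaw] about the fixed x, y, z axes, in that order (R = Rz(yaw) Ry(pitch) Rx(roll)).
In Python, from rig import r, vision gives the robot as it stands. The module is installed in compiled form; this text tells all that it offers.
- The arm moves only by the tool play_rows, never from a script. Its argument "steps" is a list of rows, each an object with "delta_pos": the shift along the tool's x, y, z in cm, a list of three; "yaw": the turn about the tool's z in rad; "jaw": the opening in per cent of the stroke, from 0 (shut) to 100 (fully open). A call has exactly 8 rows; each row is the pose to reach, as a shift and turn from the pose commanded when the call began, along the tool's axes at that moment; what a row does not reach only later rows make up. A row lasts 1/10 s, in which the tool goes at most 50 mm and 8.59 degrees, less where a joint would pass 70% of its speed; a pose out of reach is approached as far as the arm can. A call with a gripper value outside its range is refused whole. The fingers move at their own pace and stop on an object; "grip_force" is the grip in N (left out, the last holds). Time passes only in rows, so rows that repeat a pose let the fingers close, or fill a call up. It gives the time, the measured TCP pose, the force, the opening and the grip force at its end, in the units of the state.
- r.sense(): the state, without advancing time (a new reading comes with each control period).
- vision.grab_frame(name): name is "scene" or "side" or "wrist"; returns (picture, depth): 400x640x3 uint8, red, green, blue; 400x640 float32, mm along the optical axis (not along the pixel's ray), 0 where there is no reading.
- vision.calibration(name): a dict with "mtx" (3x3 intrinsics, pixels), "extrinsics" (4x4, takes a point from camera to world coordinates). Camera axes: x right, y down, z forward; pixel columns grow to the right and rows downward; lengths in mm; the calibration is good to about 2 mm. A picture is of the moment at which its call begins: read the wrist's pose just before it. calibration takes no time and is no camera call; for the wrist camera it gives the pose at the moment of the call.
- r.sign_off(): hands the job in; it is judged then, once.
Trained networks look in the newest picture that a camera, given by its name, has taken for a name from the list of things; names that differ only in an ending like _2 or _b are one class to them, and where a whole thing is asked for, a point or a joint stands for the part that bears it (a point fixed in the world has none). Each returns a list of dicts, best first, with "conf" (0 to 1); they miss things now and then, are a little off and sometimes report something else, mostly with a low value. They report only what shows in the picture. A call takes as long as a camera call. They do not tell look-alikes from the thing itself.
- vision.cut_out(camera, thing): "region" (400x640 bool, what is visible of it) and "uv" ([column, row] in pixels, amid what is visible of it).
- vision.landmark_of(camera, thing): "uv" ([column, row] in pixels: a listed point, or the origin of a listed thing).
The state is a dict: "clock": time; "qpos": joint angles; "qvel": joint speeds; "joint_efforts": joint torques, N m; "eef_pos": TCP position; "tcp_rot": TCP orientation; "contact_force": force on the tool from outside, world axes, zero at the start; "wrist_torque": the same for the moment, N m; "opening": opening from 0.0 (shut) to 1.0 (fully open); "grasp_force": force on a finger pad.
Only numpy, scipy, OpenCV 4.12 (cv2) and the standard library are available. Lean on these libraries where they do the work, as an engineer would, in place of code of your own. Each camera call takes 0.05 s, during which the arm holds its last target. There are 200 camera calls.

## Task

The cover of the flow cell has swung out of line about the one tie bolt that is already in, and the loose spacer ring under its opposite corner has slipped, so the next bolt cannot go through. Take the taper aligning pin from the rack, feel its point through cover, spacer and base plate at the corner diagonally opposite that bolt, and press it down until its head sits flat on the cover, drawing the stack into line, then leave it there. Do not force it where it meets a solid edge, as the spacer cracks; let the pin move the cover rather than the gripper, and leave the tie bolts, beaker and wrench where they are.

Things in the scene. Friction and masses are not known exactly. Their poses are not given: they have to be found in the camera images.
- base: Fixed part of the cell: steel plate 200 x 140 x 12 mm on legs, its top 76 mm above the bench, free air below its holes. Origin: on the bench, on the axis of the standing tie bolt (18.4 mm with its sleeve; nut 32 mm wide, top at 118 mm). z up. Reaches x -182 to +18, y -18 to +122 mm. 20 mm through holes at (0, 0) (the bolt's), (-164, 0), (0, 104), (-164, 104) mm.
- base_hole (a point): Centre of the base plate's hole diagonally opposite the standing bolt, at the plate's top face: (-164, 104, 76) mm in the base's frame. On it lies a loose white spacer ring, 44 mm outside, 20 mm hole, 14 mm high, clamped only by the cover's weight; it is not tracked. Its hole has slipped 11 mm off this point, in a direction that differs each time. The other three spacers are in place.
- cover: Loose aluminium cover plate, 200 x 140 x 14 mm, about 0.7 kg, lying on the four spacers, its top 104 mm above the bench. Origin: axis of its hole round the standing bolt, at its underside; outline, holes and axes as the base's when in line. It can turn on the bolt and shift 1 mm. Starts turned +0.0165 to +0.0205 rad. Two white hose barbs (22 mm high) stand over 100 mm from the pin's hole.
- cover_hole (a point): Centre of the cover's 20 mm hole diagonally opposite the standing bolt, at its top face: (-164, 104, 14) mm in the cover's own frame. At first 3 to 4 mm out of line with the base's hole.
- pin: Loose steel taper aligning pin, 0.23 kg, hanging point down in one of the rack's three holes (which one varies). Round grooved head 26 mm diameter, 40 mm tall; below it a 18.4 mm straight shank 42 mm long, then a 56 mm taper down to a flat 3.5 mm point. Origin: on the axis at the head's flat underside; z along the axis, from point to head.
- pin_tip (a point): The pin's point, 98 mm below its origin.
- pin_head (a point): Centre of the top of the pin's head, 40 mm above its origin.
- rack: Fixed wooden rack, 62 x 234 mm, top 112 mm above the bench. Origin at its centre on the bench. Three 20.5 mm holes in its 10 mm top board at y = -60, 0 and +60 mm in its own frame; the heads rest on the board.
- bolt0: Tie bolt, 16 x 75 mm with a hexagon head 10 mm high and 28 mm wide, hanging in the rack. Origin under its head. Not needed.
- bolt1: Second tie bolt like bolt0. Not needed.
- beaker: Empty glass beaker, 72 mm wide, 90 mm tall, standing on the bench beyond the rack. Origin under its centre.
- wrench: Spanner 190 mm long lying on the bench to the right of the cell. Origin under its middle.
Mind the look-alikes: they are no part of the job. What is shaped like the pin but turquoise is not meant.

How it is judged:
By the outcome, as a careful person would: the job done as asked, in the order asked, and still so for the second after the job is handed in, with the robot touching nothing.
It also fails if it takes over 64 s, if anything falls off the work surface, if the arm or the gripper's body presses on something with over 40 N, if the wrist force passes 120 N, or if a joint passes its speed limit or range.

## Working session

There is one attempt and no reset: what is moved stays moved. The work goes in short steps, Python scripts to look and compute and a tool call to move; the robot and the scene stay as the last step left them, time stands still between calls to the robot, and variables do not carry over. Pictures are saved under pics/ and viewed, at most 11 in all, crops included, and the job is handed in when it is done.

Besides the shell and the picture viewer there is one more tool, called after "Request:" as name(argument=value, ...) on one line, values as JSON. play_rows: Moves the arm, as the interface text tells. Its arguments: {"type":"object","properties":{"steps":{"type":"array"},"grip_force":{"type":"number"}},"required":["steps"]}

```bash
mkdir -p pics; cat > h.py <<'E'
import numpy as np, cv2
from rig import r, vision
def px2w(cam,uv,depth=None,z=None,C=None):
    C=C or vision.calibration(cam); K=np.array(C["mtx"]);T=np.array(C["extrinsics"])
    d=np.linalg.inv(K)@[uv[0],uv[1],1]
    if depth is not None: p=d*depth
    else:
        dw=T[:3,:3]@d; p=d*((z-T[2,3])/dw[2])
    return T[:3,:3]@p+T[:3,3]
def w2px(cam,p,C=None):
    C=C or vision.calibration(cam); K=np.array(C["mtx"]);T=np.array(C["extrinsics"])
    q=K@(T[:3,:3].T@(np.array(p)-T[:3,3])); return q[:2]/q[2]
def cloud(cam,dep,C=None):
    C=C or vision.calibration(cam); K=np.array(C["mtx"]);T=np.array(C["extrinsics"])
    v,u=np.mgrid[:400,:640]; P=np.stack([(u-K[0,2])/K[0,0]*dep,(v-K[1,2])/K[1,1]*dep,dep],-1)
    W=P@T[:3,:3].T+T[:3,3]; W[dep<=0]=np.nan; return W
def save(n,im): cv2.imwrite("pics/"+n,cv2.cvtColor(im,cv2.COLOR_RGB2BGR))
E
python3 - <<'E'
from h import *
s=r.sense();print(s)
out=[]
for c in ["scene","side"]:
    im,d=vision.grab_frame(c);np.savez(c,im=im,d=d);save(c+".png",im);W=cloud(c,d)
    for t in ["pin","pin_head","cover_hole","base_hole","base","rack","bolt0"]:
        for o in vision.landmark_of(c,t)[:3]:
            u,v=[int(round(x)) for x in o["uv"]]
            print(c,t,round(o["conf"],2),np.round(o["uv"],1),np.round(W[min(v,399),min(u,639)]))
E
```

```text
{'clock': 0.0, 'qpos': array([ 1.20463071e+00,  3.53623969e-01,  1.63410285e+00,  5.02007286e-05,
        1.15516232e+00, -2.41243479e-03]), 'qvel': array([ 7.23907445e-04,  4.57784395e-04,  1.47707106e-03, -4.12893646e-05,
       -1.22287308e-04, -2.00520682e-03]), 'joint_efforts': array([ 1.88002661e-03, -6.05263925e+01, -3.42074275e+01,  3.22758558e-05,
        9.49258741e-03,  4.00795370e-07]), 'eef_pos': array([222.19913652, 583.69421114, 230.59014895]), 'tcp_rot': array([-3.14029628e+00, -4.90278929e-05,  2.77781914e+00]), 'contact_force': array([-0.53042967, -0.77778596,  0.6955671 ]), 'wrist_torque': array([-1.78237657e-02, -5.83206155e-03, -6.19614707e-05]), 'grasp_force': 0.0, 'opening': 0.9995913670650497}
scene pin 0.81 [429.  246.5] [488. 290. 139.]
scene pin 0.69 [476.1 249. ] [392. 360. 103.]
scene pin_head 0.68 [433.8 238.9] [473. 288. 151.]
scene pin_head 0.52 [480.5 239.8] [392. 357. 139.]
scene cover_hole 0.95 [318.7 157.5] [ 456. -107.   88.]
scene cover_hole 0.18 [424.4 272.1] [474. 299.   8.]
scene base_hole 0.58 [319.5 165.3] [479. -78. 100.]
scene base 0.84 [258.4 200.4] [675. -99.  97.]
scene rack 0.89 [421.9 269. ] [477. 292.  17.]
scene bolt0 0.68 [452.  265.9] [480. 352. 121.]
scene bolt0 0.46 [408.8 237.1] [491. 239. 119.]
scene bolt0 0.39 [434.8 239.2] [472. 290. 151.]
side pin 0.79 [205.4 154.1] [383. 326. 112.]
side pin 0.42 [240.4 149.2] [473. 281. 118.]
side pin_head 0.63 [236.  139.6] [468. 284. 152.]
side cover_hole 0.88 [307.9 248.8] [463. -90.  82.]
side base_hole 0.9 [312.8 252. ] [ 461. -115.  103.]
side base 0.9 [380.8 255. ] [ 636. -167.   -1.]
side rack 0.8 [249.9 180.1] [474. 256.  11.]
side bolt0 0.52 [253.6 163.2] [482. 215. 111.]
side bolt0 0.43 [231.2 138.4] [472. 339. 119.]
```

View pics/scene.png

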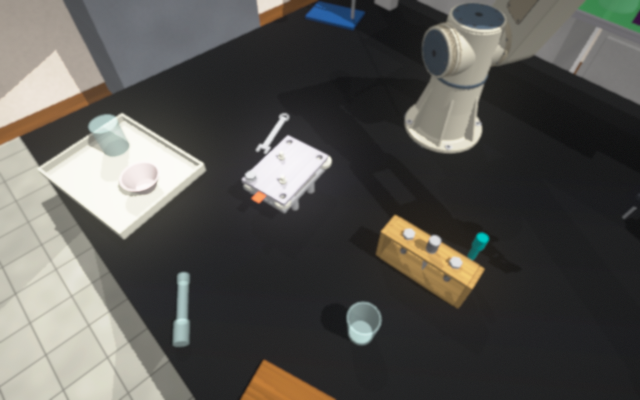

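View pics/side.png

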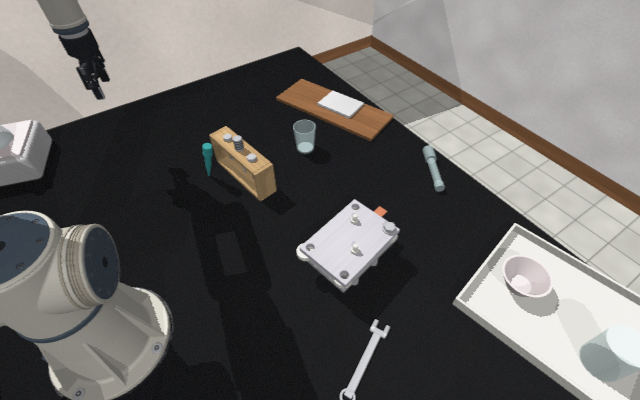

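```bash
python3 - <<'E'
from h import *
a=np.load("scene.npz");b=np.load("side.npz")
A=cv2.resize(a["im"][205:315,365:500],(540,440),interpolation=cv2.INTER_CUBIC)
save("crop1.png",A)
for c,q in (("scene",a),("side",b)):
    W=cloud(c,q["d"]); x,y,z=W[...,0],W[...,1],W[...,2]
    m=(x>420)&(x<540)&(y>150)&(y<420)&(z>142)&(z<160); P=W[m]; print(c,"head",m.sum(),np.median(P,0),P.min(0),P.max(0))
    m=(x>400)&(x<560)&(y>120)&(y<430)&(z>106)&(z<128);P=W[m][:,:2].astype(np.float32); print("rack",len(P),cv2.minAreaRect(P))
    m=(x>400)&(x<780)&(y>-300)&(y<50)&(z>97)&(z<109);P=W[m][:,:2].astype(np.float32); print("cover",len(P),cv2.minAreaRect(P),np.median(W[m][:,2]))
    m=(x>400)&(x<780)&(y>-300)&(y<50)&(z>113)&(z<135);P=W[m]; print("tall",len(P))
    from scipy.cluster.vq import kmeans2
    ce,l=kmeans2(P,3,seed=1,minit="++");print(ce,np.bincount(l))
E
```

```text
scene head 113 [478.36214921 291.37762171 150.87327815] [463.58432052 278.81561991 142.62427654] [489.47006326 303.42045668 154.37180783]
rack 2396 ((475.2394104003906, 290.55572509765625), (65.41038513183594, 234.1434326171875), 8.706984519958496)
cover 2810 ((568.031982421875, -130.1179656982422), (231.9893341064453, 142.98716735839844), 12.89804744720459) 103.0645216729734
tall 123
[[ 644.65353806 -171.86313359  116.96374228]
 [ 572.6033811  -126.76844671  120.45326712]
 [ 648.90289523 -159.76132421  116.84043763]] [32 53 38]
side head 66 [471.7927463  288.12853828 151.12948276] [460.59763309 277.67542314 142.76647108] [484.35500776 303.90243433 154.18972536]
rack 1149 ((456.6159973144531, 289.8838806152344), (97.13765716552734, 238.25634765625), 9.336141586303711)
cover 4083 ((567.3004760742188, -128.16583251953125), (230.11769104003906, 141.8706817626953), 13.021638870239258) 103.79049747750821
tall 158
[[ 643.8434411  -164.87499006  117.61613044]
 [ 538.90705786 -167.40869152  121.90486759]
 [ 590.02568592  -99.13624685  121.16418787]] [89 37 32]
```

View pics/crop1.png

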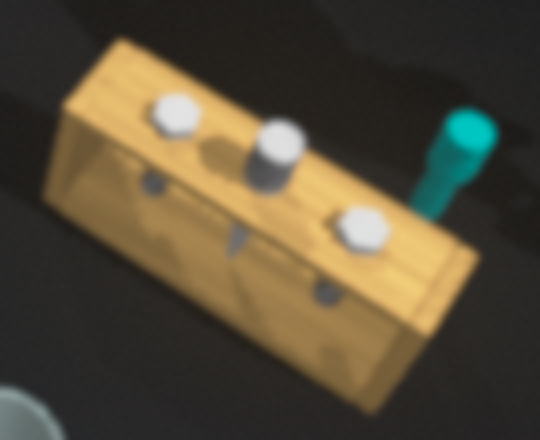

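Candidates: the grey round-headed item in the middle rack hole at (434,241), and the turquoise one standing at (480,240). The crop shows the grey pin with its tall round head and point hanging below the board, with hex bolts on both sides of it. It fits the description, and the turquoise one is the look-alike. I'm moving above the pin with the jaws across the rack.

Request:
play_rows(steps=[{"delta_pos": [-4,-2.2,0],"yaw": 0.13,"jaw": 100},{"delta_pos": [-8.5,-4.6,0],"yaw": 0.26,"jaw": 100},{"delta_pos": [-13,-7,-0.5],"yaw": 0.4,"jaw": 100},{"delta_pos": [-17.5,-9.5,-1],"yaw": 0.53,"jaw": 100},{"delta_pos": [-22,-12,-1.5],"yaw": 0.66,"jaw": 100},{"delta_pos": [-26.5,-14.4,-2],"yaw": 0.79,"jaw": 100},{"delta_pos": [-30.5,-16.6,-2],"yaw": 0.92,"jaw": 100},{"delta_pos": [-34,-18.5,-2],"yaw": 1.05,"jaw": 100}])

```text
clock: 1.6
eef_pos: [475.8, 288.2, 251.8]
tcp_rot: [3.14, -0.0, 1.722]
contact_force: [0.1, 0.2, 0.8]
opening: 1.002
grasp_force: 0.0
```

```bash
python3 - <<'E'
from h import *
s=r.sense();print(s["eef_pos"],s["tcp_rot"],s["qpos"],s["clock"])
C=vision.calibration("wrist");print(np.round(C["extrinsics"],2))
im,d=vision.grab_frame("wrist");save("w1.png",im);W=cloud("wrist",d,C)
for t in ["pin","pin_head"]:
    for o in vision.landmark_of("wrist",t)[:3]: print(t,o["conf"],o["uv"],px2w("wrist",o["uv"],z=112 if t=="pin" else 152,C=C))
x,y,z=W[...,0],W[...,1],W[...,2]
m=(x>430)&(x<520)&(y>240)&(y<340)&(z>147)&(z<157);P=W[m];print(m.sum(),P.mean(0) if m.sum() else 0)
if m.sum(): print(cv2.minEnclosingCircle(P[:,:2].astype(np.float32)))
m=(x>400)&(x<560)&(y>120)&(y<430)&(z>109)&(z<115);P=W[m][:,:2].astype(np.float32); print("rack",len(P),cv2.minAreaRect(P) if len(P) else 0)
E
```

```text
[475.81093968 288.21348528 251.83032778] [ 3.14048948e+00 -1.44120809e-04  1.72191353e+00] [ 5.42103388e-01  2.26064568e-01  1.76039447e+00 -3.14055071e-04
  1.15405879e+00  3.91113236e-01] 1.6
[[ 9.9000e-01  1.4000e-01  4.0000e-02  4.6429e+02]
 [ 1.5000e-01 -9.5000e-01 -2.7000e-01  3.5834e+02]
 [ 0.0000e+00  2.8000e-01 -9.6000e-01  3.9369e+02]
 [ 0.0000e+00  0.0000e+00  0.0000e+00  1.0000e+00]]
pin 0.77 [243.1, 195.2] [399.89322289 272.2390768  112.        ]
pin 0.69 [314.0, 183.8] [471.21508079 295.40662357 112.        ]
pin 0.68 [312.7, 129.1] [461.86768688 349.29769244 112.        ]
pin_head 0.93 [314.4, 200.0] [472.79453284 289.64912953 152.        ]
pin_head 0.64 [247.7, 222.6] [415.27370679 258.9934452  152.        ]
615 [472.37375194 292.47938598 151.00867064]
((472.381591796875, 292.21673583984375), 12.961295127868652)
rack 11457 ((472.41448974609375, 291.3197937011719), (62.16100311279297, 233.1811065673828), 8.747230529785156)
```

View pics/w1.png

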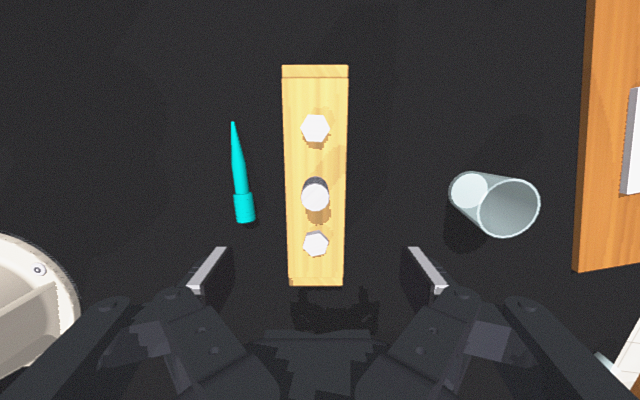

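The head (top at (315,190)) is in the middle hole between the bolts, at about (472.4, 292) in world coordinates. The turquoise decoy lies on the bench to the left. Next I'll descend and grip.

Request:
play_rows(steps=[{"delta_pos": [0.45,-0.28,1],"yaw": 0,"jaw": 100},{"delta_pos": [0.45,-0.28,3],"yaw": 0,"jaw": 100},{"delta_pos": [0.45,-0.28,5.5],"yaw": 0,"jaw": 100},{"delta_pos": [0.45,-0.28,8],"yaw": 0,"jaw": 100},{"delta_pos": [0.45,-0.28,10],"yaw": 0,"jaw": 100},{"delta_pos": [0.45,-0.28,12],"yaw": 0,"jaw": 100},{"delta_pos": [0.45,-0.28,13],"yaw": 0,"jaw": 100},{"delta_pos": [0.45,-0.28,13.4],"yaw": 0,"jaw": 100}])

```text
clock: 2.55
eef_pos: [469.3, 294.9, 115.9]
tcp_rot: [-3.139, 0.001, 1.73]
contact_force: [-0.3, -0.1, 1.0]
opening: 1.004
grasp_force: 0.0
```

Request:
play_rows(steps=[{"delta_pos": [0,0,0],"yaw": 0,"jaw": 60},{"delta_pos": [0,0,0],"yaw": 0,"jaw": 40},{"delta_pos": [0,0,0],"yaw": 0,"jaw": 30},{"delta_pos": [0,0,0],"yaw": 0,"jaw": 25},{"delta_pos": [0,0,0],"yaw": 0,"jaw": 20},{"delta_pos": [0,0,0],"yaw": 0,"jaw": 10},{"delta_pos": [0,0,0],"yaw": 0,"jaw": 10},{"delta_pos": [0,0,0],"yaw": 0,"jaw": 10}], grip_force=100)

```text
clock: 3.35
eef_pos: [471.7, 294.6, 118.4]
tcp_rot: [3.139, -0.001, 1.728]
contact_force: [-0.0, 0.0, 5.6]
opening: 0.277
grasp_force: 97.7
```

Request:
play_rows(steps=[{"delta_pos": [0,0,-0.5],"yaw": 0,"jaw": 10},{"delta_pos": [0,0,-2],"yaw": 0,"jaw": 10},{"delta_pos": [0,0,-4],"yaw": 0,"jaw": 10},{"delta_pos": [0,0,-6],"yaw": 0,"jaw": 10},{"delta_pos": [0,0,-8],"yaw": 0,"jaw": 10},{"delta_pos": [0,0,-10],"yaw": 0,"jaw": 10},{"delta_pos": [0,0,-11.5],"yaw": 0,"jaw": 10},{"delta_pos": [0,0,-12.5],"yaw": 0,"jaw": 10}])

```text
clock: 4.15
eef_pos: [470.8, 294.2, 243.6]
tcp_rot: [3.141, -0.0, 1.728]
contact_force: [-0.5, 0.9, -1.6]
opening: 0.279
grasp_force: 100.1
```

```bash
python3 - <<'E'
from h import *
from scipy.spatial.transform import Rotation as R
s=r.sense();print(s["eef_pos"],s["tcp_rot"],s["contact_force"],s["opening"],s["qpos"][5])
print(R.from_euler("xyz",s["tcp_rot"]).as_matrix().T@(np.array([391,-100,243])-s["eef_pos"]))
E
```

```text
[470.81701659 294.1578275  243.59823906] [ 3.14102898e+00 -3.16202380e-04  1.72761626e+00] [-0.51622803  0.89155441 -1.59658574] 0.278983516300292 0.39884221882588144
[-376.85560223 -140.3965887     0.39993914]
```

Request:
play_rows(steps=[{"delta_pos": [-2.5,-0.9,0],"yaw": 0.1,"jaw": 10},{"delta_pos": [-7,-2.6,0],"yaw": 0.22,"jaw": 10},{"delta_pos": [-11.5,-4.3,0],"yaw": 0.36,"jaw": 10},{"delta_pos": [-16,-6,0],"yaw": 0.5,"jaw": 10},{"delta_pos": [-20.5,-7.7,0],"yaw": 0.64,"jaw": 10},{"delta_pos": [-25,-9.3,0],"yaw": 0.78,"jaw": 10},{"delta_pos": [-29,-10.8,0],"yaw": 0.9,"jaw": 10},{"delta_pos": [-32,-12,0],"yaw": 1.0,"jaw": 10}])

```text
clock: 4.95
eef_pos: [401.0, -42.6, 242.2]
tcp_rot: [-3.141, 0.001, 0.722]
contact_force: [0.6, -0.2, -2.7]
opening: 0.278
grasp_force: 100.1
```

```bash
cat >> h.py <<'E'
from scipy.spatial.transform import Rotation as R
def to(p,yaw):
    s=r.sense();M=R.from_euler("xyz",s["tcp_rot"]).as_matrix()
    print("eef",np.round(s["eef_pos"],1),np.round(s["tcp_rot"],3),"F",np.round(s["contact_force"],1),"delta cm",np.round(M.T@(np.array(p)-s["eef_pos"])/10,2),"yaw",round(s["tcp_rot"][2]-yaw,3),"t",s["clock"])
E
python3 -c "
from h import *
to([391,-100,130],0)"
```

```text
eef [401.  -42.6 242.2] [-3.141e+00  1.000e-03  7.220e-01] F [ 0.6 -0.2 -2.7] delta cm [-4.53  3.64 11.22] yaw 0.722 t 4.95
```

Request:
play_rows(steps=[{"delta_pos": [-2,1.6,0],"yaw": 0.1,"jaw": 10},{"delta_pos": [-4,3,0.5],"yaw": 0.2,"jaw": 10},{"delta_pos": [-4.5,3.6,2],"yaw": 0.3,"jaw": 10},{"delta_pos": [-4.5,3.6,4],"yaw": 0.4,"jaw": 10},{"delta_pos": [-4.5,3.6,6.5],"yaw": 0.5,"jaw": 10},{"delta_pos": [-4.5,3.6,9],"yaw": 0.6,"jaw": 10},{"delta_pos": [-4.5,3.6,10.5],"yaw": 0.68,"jaw": 10},{"delta_pos": [-4.5,3.6,11.2],"yaw": 0.72,"jaw": 10}])

```text
clock: 5.75
eef_pos: [391.2, -97.1, 128.7]
tcp_rot: [-3.141, 0.003, 0.005]
contact_force: [-0.5, -0.3, -1.7]
opening: 0.28
grasp_force: 100.1
```

```bash
python3 - <<'E'
from h import *
to([391,-100,130],0)
C=vision.calibration("wrist");im,d=vision.grab_frame("wrist");np.savez("w2",im=im,d=d,T=C["extrinsics"],K=C["mtx"])
print(np.round(C["extrinsics"],3),C["mtx"])
for t,z in (("cover_hole",104),("base_hole",76),("pin_tip",26)):
    for o in vision.landmark_of("wrist",t)[:2]: print(t,o["conf"],o["uv"],px2w("wrist",o["uv"],z=z,C=C))
print(w2px("wrist",[461,-100,104],C))
save("w2.png",im)
E
```

```text
eef [391.2 -97.1 128.7] [-3.141e+00  3.000e-03  5.000e-03] F [-0.5 -0.3 -1.7] delta cm [-0.02  0.29 -0.13] yaw 0.005 t 5.75
[[ 5.00000e-03 -9.60000e-01 -2.81000e-01  4.61405e+02]
 [-1.00000e+00 -5.00000e-03 -0.00000e+00 -9.63910e+01]
 [-1.00000e-03  2.81000e-01 -9.60000e-01  2.70353e+02]
 [ 0.00000e+00  0.00000e+00  0.00000e+00  1.00000e+00]] [[279.39831026   0.         316.85203608]
 [  0.         279.39831026 200.60072532]
 [  0.           0.           1.        ]]
cover_hole 0.84 [322.6, 117.0] [462.4733416  -99.51385077 104.        ]
pin_tip 0.76 [318.8, 205.7] [385.11546039 -98.31679556  26.        ]
[323.4229214  119.69324185]
```

View pics/w2.png

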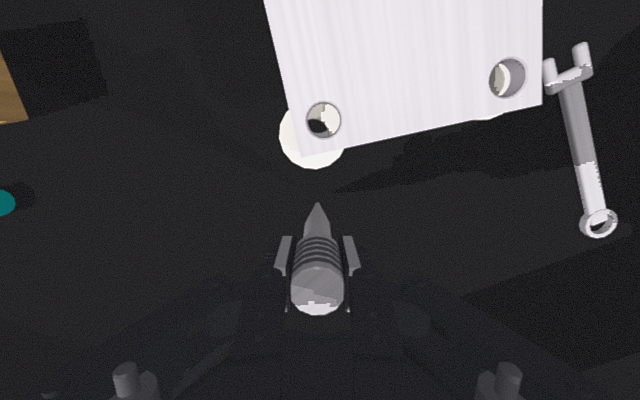

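```bash
python3 - <<'E'
import numpy as np,cv2
im=np.load("w2.npz")["im"];A=cv2.resize(im[80:180,265:385],(720,600),interpolation=cv2.INTER_CUBIC)
cv2.imwrite("pics/crop2.png",A[...,::-1])
E
```

```text
(no output)
```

View pics/crop2.png

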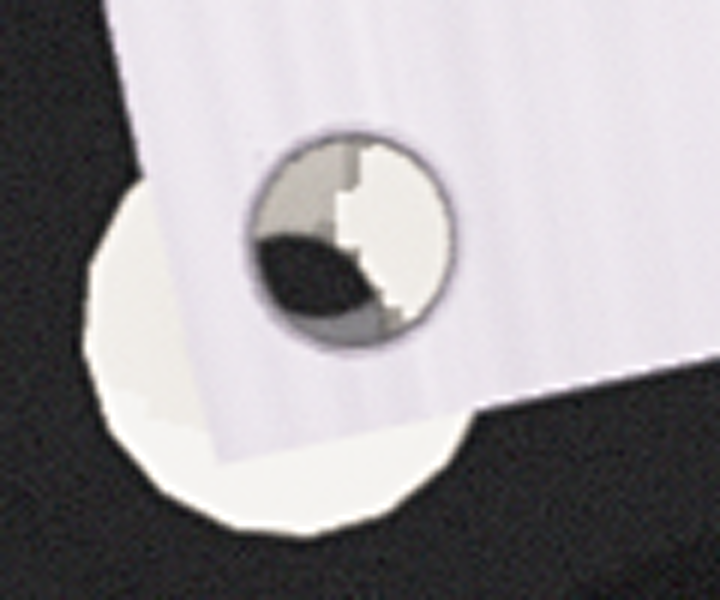

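```bash
python3 - <<'E'
from h import *
from scipy.optimize import least_squares as ls
q=np.load("w2.npz");C=dict(mtx=q["K"],extrinsics=q["T"]);im=q["im"]
def W(pts,z): return np.array([px2w("wrist",[265+x/6-.4,80+y/6-.4],z=z,C=C)[:2] for x,y in pts])
def fit(P,rr): return ls(lambda c:np.hypot(*(P-c).T)-rr,P.mean(0)).x
cov=[(353,133),(250,240),(456,240),(353,347),(280,165),(427,165),(280,315),(427,315)]
P=W(cov,104);c=P.mean(0);print("cover",c,np.hypot(*(P-c).T))
out=[(83,335),(140,183),(300,537),(475,415),(110,440),(90,262),(165,492),(235,528),(385,515),(440,470)]
P=W(out,90);s=fit(P,22);print("spacer",s,np.hypot(*(P-s).T)-22)
up=[(290,234),(320,240),(350,262),(372,295)];P=W(up,90);print("spacer hole res",np.hypot(*(P-s).T)-10, np.hypot(*(W([(262,240)],104)-c).T))
lo=[(280,298),(310,317),(340,314),(366,302)];P=W(lo,76)
b=ls(lambda x:np.r_[np.hypot(*(P-x).T)-10,(np.hypot(*(x-s))-11),(x-c-[1.2,3.3])*.5],c).x;print("base",b,np.hypot(*(P-b).T)-10,np.hypot(*(b-s)),"base-cover",b-c)
g=b+np.stack(np.meshgrid(np.arange(-12,12,.1),np.arange(-12,12,.1)),-1).reshape(-1,2)
m=10-np.max([np.hypot(*(g-k).T) for k in (b,s,c)],0);print("best tip",g[m.argmax()],m.max())
Wd=cloud("wrist",q["d"],C);x,y,z=Wd[...,0],Wd[...,1],Wd[...,2]
m=(abs(x-390)<25)&(abs(y+97)<20)&(z>10)&(z<175)
for a in range(15,175,10):
    k=m&(z>a)&(z<a+10)
    if k.sum(): print(a,k.sum(),np.round([x[k].mean(),x[k].max(),y[k].min(),y[k].max(),y[k].mean()],1))
print("ztop",np.nanmax(z[m]))
E
```

```text
cover [ 460.96783577 -100.02988529] [9.71285703 9.84141291 9.79213008 9.88254653 9.76594301 9.73418723
 9.81985802 9.91970941]
spacer [451.96088904 -93.85878678] [-2.15588360e-01 -7.87765415e-01 -5.59187954e-02 -5.15858408e-01
  4.70452228e-01 -1.36439115e-01 -2.11594895e-01 -1.90344780e-01
  4.12228308e-04 -3.03484229e-01]
spacer hole res [-0.37528462 -0.45806883 -0.77104573 -0.78884037] [8.69768384]
base [462.77945274 -97.18598391] [-0.642538    0.2347708   0.01640445 -0.17494029] 11.318637788326507 base-cover [1.81161697 2.84390138]
best tip [457.27945274 -95.78598391] 4.324614550534928
15 2 [388.3 388.3 -96.7 -95.7 -96.2]
25 6 [388.9 389.4 -97.6 -94.8 -96.2]
35 14 [ 389.7  390.8 -100.   -93.3  -96.6]
45 17 [ 391.2  392.1 -100.8  -92.6  -96.6]
55 26 [ 392.5  393.7 -101.4  -91.9  -96.4]
65 39 [ 393.3  394.8 -104.1  -90.5  -96.8]
75 79 [ 394.   395.8 -104.7  -87.3  -96.1]
85 120 [ 394.   395.9 -105.   -87.5  -96.3]
95 142 [ 394.   396.2 -105.1  -87.4  -96.2]
105 112 [ 394.7  396.1 -104.9  -88.4  -96.5]
115 56 [ 397.6  400.  -108.1  -84.6  -96.5]
125 364 [ 398.3  402.1 -114.6  -78.1  -96.4]
135 683 [ 399.   402.3 -117.   -77.9  -96.8]
145 755 [ 399.1  402.4 -116.9  -77.8  -96.9]
155 3042 [ 390.9  402.4 -117.   -77.9  -96.5]
165 948 [ 395.6  405.  -117.   -77.1  -97.1]
ztop 174.99595744259557
```

The dark lens at crop (315,278), pixel (317.5,126), is the clear opening through cover, spacer and base. The spacer has slipped down-left, and the best spot for the point is about (457.3, -95.8). I'll lift and move the point over it.

Request:
play_rows(steps=[{"delta_pos": [0,0,-2.5],"yaw": 0,"jaw": 10},{"delta_pos": [0,0,-6],"yaw": 0,"jaw": 10},{"delta_pos": [0,0,-9.2],"yaw": 0,"jaw": 10},{"delta_pos": [1,0,-9.4],"yaw": 0,"jaw": 10},{"delta_pos": [3,0,-9.4],"yaw": 0,"jaw": 10},{"delta_pos": [5,0,-9.4],"yaw": 0,"jaw": 10},{"delta_pos": [6.6,-0.05,-9.4],"yaw": 0,"jaw": 10},{"delta_pos": [7.05,-0.05,-9.4],"yaw": 0,"jaw": 10}])

```text
clock: 6.75
eef_pos: [464.7, -96.3, 223.9]
tcp_rot: [-3.142, -0.0, 0.009]
contact_force: [-0.6, -0.3, -2.0]
opening: 0.278
grasp_force: 100.1
```

```bash
cat > look.py <<'E'
from h import *
import sys
to([461,-96,220],0)
C=vision.calibration("wrist");im,d=vision.grab_frame("wrist");np.savez(sys.argv[1],im=im,d=d,T=C["extrinsics"],K=C["mtx"])
for o in vision.landmark_of("wrist","pin_tip")[:2]: print(o["conf"],o["uv"])
s=r.sense();e=s["eef_pos"]
Wd=cloud("wrist",d,C);x,y,z=Wd[...,0],Wd[...,1],Wd[...,2]
m=(abs(x-e[0])<25)&(abs(y-e[1])<20)
for a in range(106,206,10):
    k=m&(z>a)&(z<a+10)
    if k.sum(): print(a,k.sum(),np.round([x[k].max(),y[k].min(),y[k].max(),y[k].mean()],1))
print("lens px@76",w2px("wrist",[457.3,-95.8,76],C),"@104",w2px("wrist",[457.3,-95.8,104],C))
u,v=w2px("wrist",[457.3,-95.8,104],C).astype(int)
A=cv2.resize(im[v-50:v+50,u-60:u+60],(720,600),interpolation=cv2.INTER_CUBIC);save(sys.argv[1]+".png",A);print("origin",u-60,v-50)
E
python3 look.py w3
```

```text
eef [464.7 -96.3 223.9] [-3.142 -0.     0.009] F [-0.6 -0.3 -2. ] delta cm [-0.37 -0.03  0.39] yaw 0.009 t 6.75
0.66 [9.5, 248.4]
0.6 [319.0, 205.3]
116 6 [462.9 -96.8 -94.1 -95.5]
126 9 [463.8 -98.6 -93.3 -95.8]
136 16 [465.3 -99.3 -92.5 -95.6]
146 23 [ 466.9 -100.   -91.1  -95.6]
156 33 [ 467.8 -102.7  -89.8  -96. ]
166 50 [ 469.3 -103.8  -87.9  -95.8]
176 121 [ 469.6 -104.3  -86.6  -95.4]
186 125 [ 469.6 -104.1  -86.7  -95.3]
196 149 [ 469.7 -104.3  -86.8  -95.6]
lens px@76 [316.8396357  194.69679881] @104 [316.83541905 202.06687673]
origin 256 152
```

View pics/w3.png

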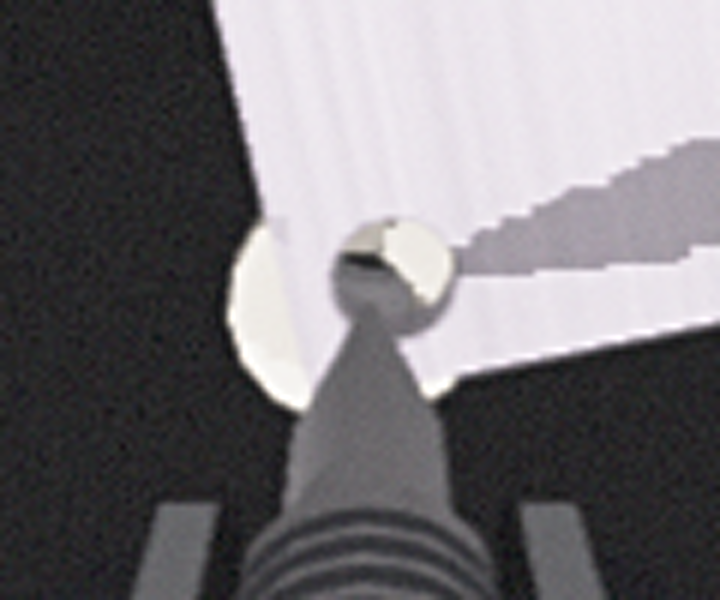

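The tip (crop (372,310)) is about 2.8 mm too far in +x of the lens, so I'll correct that and start down.

Request:
play_rows(steps=[{"delta_pos": [-0.14,-0.03,0],"yaw": 0,"jaw": 10},{"delta_pos": [-0.28,-0.04,0],"yaw": 0,"jaw": 10},{"delta_pos": [-0.28,-0.04,0.4],"yaw": 0,"jaw": 10},{"delta_pos": [-0.28,-0.04,0.8],"yaw": 0,"jaw": 10},{"delta_pos": [-0.28,-0.04,1.2],"yaw": 0,"jaw": 10},{"delta_pos": [-0.28,-0.04,1.6],"yaw": 0,"jaw": 10},{"delta_pos": [-0.28,-0.04,1.9],"yaw": 0,"jaw": 10},{"delta_pos": [-0.28,-0.04,2.1],"yaw": 0,"jaw": 10}])

```text
clock: 7.65
eef_pos: [460.3, -96.0, 202.9]
tcp_rot: [-3.142, 0.0, 0.008]
contact_force: [0.4, -0.4, -2.1]
opening: 0.275
grasp_force: 100.1
```

```bash
python3 look.py w4
```

```text
eef [460.3 -96.  202.9] [-3.142  0.     0.008] F [ 0.4 -0.4 -2.1] delta cm [ 0.07  0.01 -1.71] yaw 0.008 t 7.65
0.76 [316.3, 206.8]
106 10 [459.5 -98.2 -93.  -95.4]
116 18 [461.2 -99.  -92.2 -95.4]
126 21 [ 462.3 -100.3  -90.8  -95.4]
136 36 [ 463.6 -102.5  -89.5  -95.2]
146 60 [ 464.9 -103.5  -86.9  -95.6]
156 112 [ 465.3 -104.   -86.2  -95. ]
166 134 [ 465.1 -103.7  -86.3  -95.1]
176 147 [ 465.1 -104.   -86.4  -95.4]
186 19 [468.3 -99.8 -89.4 -94.7]
196 240 [ 470.2 -110.5  -83.2  -95.2]
lens px@76 [317.19544615 195.76245321] @104 [317.22740393 203.89598703]
origin 257 153
```

View pics/w4.png

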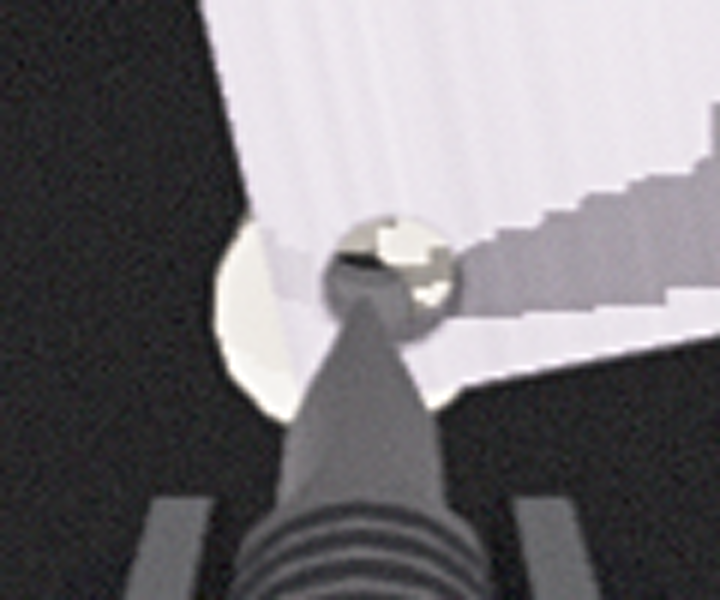

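The point is inside the cover hole's lower-left part (crop (362,298)), near the lens. I'll nudge it +0.8 mm and feel down slowly.

Request:
play_rows(steps=[{"delta_pos": [0.08,0.04,0.1],"yaw": 0,"jaw": 10},{"delta_pos": [0.08,0.04,0.3],"yaw": 0,"jaw": 10},{"delta_pos": [0.08,0.04,0.5],"yaw": 0,"jaw": 10},{"delta_pos": [0.08,0.04,0.7],"yaw": 0,"jaw": 10},{"delta_pos": [0.08,0.04,0.9],"yaw": 0,"jaw": 10},{"delta_pos": [0.08,0.04,1.1],"yaw": 0,"jaw": 10},{"delta_pos": [0.08,0.04,1.3],"yaw": 0,"jaw": 10},{"delta_pos": [0.08,0.04,1.4],"yaw": 0,"jaw": 10}])

```text
clock: 8.55
eef_pos: [461.2, -96.4, 189.1]
tcp_rot: [3.142, 0.0, 0.008]
contact_force: [-0.6, -0.8, -1.3]
opening: 0.286
grasp_force: 100.1
```

Request:
play_rows(steps=[{"delta_pos": [0,0,0.1],"yaw": 0,"jaw": 10},{"delta_pos": [0,0,0.3],"yaw": 0,"jaw": 10},{"delta_pos": [0,0,0.5],"yaw": 0,"jaw": 10},{"delta_pos": [0,0,0.6],"yaw": 0,"jaw": 10},{"delta_pos": [0,0,0.7],"yaw": 0,"jaw": 10},{"delta_pos": [0,0,0.8],"yaw": 0,"jaw": 10},{"delta_pos": [0,0,0.9],"yaw": 0,"jaw": 10},{"delta_pos": [0,0,0.9],"yaw": 0,"jaw": 10}])

```text
clock: 9.35
eef_pos: [461.6, -96.6, 180.4]
tcp_rot: [3.141, -0.001, 0.008]
contact_force: [2.4, -1.8, -1.4]
opening: 0.275
grasp_force: 100.2
```

Request:
play_rows(steps=[{"delta_pos": [0.02,0.02,0.1],"yaw": 0,"jaw": 10},{"delta_pos": [0.04,0.04,0.2],"yaw": 0,"jaw": 10},{"delta_pos": [0.05,0.05,0.3],"yaw": 0,"jaw": 10},{"delta_pos": [0.06,0.05,0.4],"yaw": 0,"jaw": 10},{"delta_pos": [0.08,0.06,0.5],"yaw": 0,"jaw": 10},{"delta_pos": [0.09,0.06,0.6],"yaw": 0,"jaw": 10},{"delta_pos": [0.1,0.07,0.7],"yaw": 0,"jaw": 10},{"delta_pos": [0.1,0.07,0.7],"yaw": 0,"jaw": 10}])

```text
clock: 10.15
eef_pos: [462.5, -97.2, 174.2]
tcp_rot: [3.141, -0.001, 0.008]
contact_force: [-1.3, -2.3, 13.2]
opening: 0.277
grasp_force: 101.7
```

Request:
play_rows(steps=[{"delta_pos": [0,0,-0.1],"yaw": 0,"jaw": 10},{"delta_pos": [0.05,0.02,-0.1],"yaw": 0,"jaw": 10},{"delta_pos": [0.1,0.04,-0.1],"yaw": 0,"jaw": 10},{"delta_pos": [0.15,0.06,-0.1],"yaw": 0,"jaw": 10},{"delta_pos": [0.2,0.08,-0.1],"yaw": 0,"jaw": 10},{"delta_pos": [0.25,0.09,-0.1],"yaw": 0,"jaw": 10},{"delta_pos": [0.3,0.1,-0.1],"yaw": 0,"jaw": 10},{"delta_pos": [0.3,0.1,-0.1],"yaw": 0,"jaw": 10}])

```text
clock: 10.95
eef_pos: [463.9, -97.5, 173.7]
tcp_rot: [-3.14, 0.003, 0.008]
contact_force: [-5.9, 2.2, 4.3]
opening: 0.276
grasp_force: 100.9
```

```bash
sed -i 's/range(106,206,10)/range(86,206,10)/' look.py; python3 look.py w5
```

```text
eef [463.9 -97.5 173.7] [-3.14e+00  3.00e-03  8.00e-03] F [-5.9  2.2  4.3] delta cm [-0.3  -0.16 -4.63] yaw 0.008 t 10.95
0.61 [318.6, 207.6]
86 290 [ 466.1 -109.5  -77.5  -94.2]
96 1845 [ 488.8 -117.5  -77.5  -98.8]
106 33 [ 465.8 -103.4  -91.6  -97. ]
116 47 [ 467.2 -104.4  -88.4  -96.7]
126 116 [ 467.7 -105.4  -87.8  -96.3]
136 124 [ 468.  -105.3  -87.9  -97. ]
146 142 [ 468.1 -105.5  -88.   -96.7]
156 20 [ 468.1 -100.8  -91.6  -96.3]
166 206 [ 472.5 -108.8  -84.9  -96.7]
176 569 [ 474.9 -117.3  -78.3  -97.2]
186 760 [ 474.9 -117.5  -78.2  -97.3]
196 1317 [ 475.2 -117.5  -78.4  -97.1]
lens px@76 [315.55021205 207.79362461] @104 [315.35378135 218.4370699 ]
origin 255 168
```

View pics/w5.png

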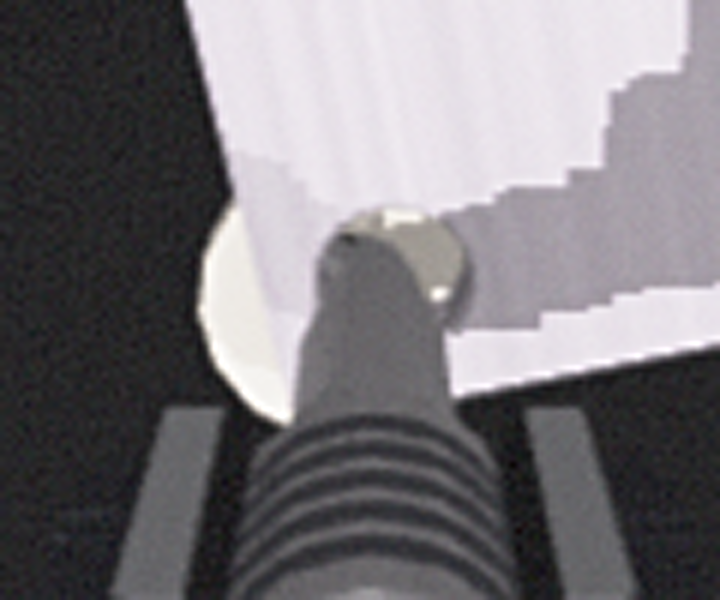

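Request:
play_rows(steps=[{"delta_pos": [0.03,0,0],"yaw": 0,"jaw": 10},{"delta_pos": [0.06,0,0],"yaw": 0,"jaw": 10},{"delta_pos": [0.1,0.02,0],"yaw": 0,"jaw": 10},{"delta_pos": [0.14,0.02,0],"yaw": 0,"jaw": 10},{"delta_pos": [0.18,0.03,0],"yaw": 0,"jaw": 10},{"delta_pos": [0.22,0.03,0],"yaw": 0,"jaw": 10},{"delta_pos": [0.25,0.04,0],"yaw": 0,"jaw": 10},{"delta_pos": [0.25,0.04,0],"yaw": 0,"jaw": 10}])

```text
clock: 11.85
eef_pos: [465.1, -97.6, 173.4]
tcp_rot: [-3.14, 0.006, 0.008]
contact_force: [-8.9, 3.1, 7.1]
opening: 0.278
grasp_force: 101.2
```

Request:
play_rows(steps=[{"delta_pos": [0.04,0,0],"yaw": 0,"jaw": 10},{"delta_pos": [0.08,0.02,0],"yaw": 0,"jaw": 10},{"delta_pos": [0.12,0.03,0],"yaw": 0,"jaw": 10},{"delta_pos": [0.16,0.04,0],"yaw": 0,"jaw": 10},{"delta_pos": [0.2,0.05,0],"yaw": 0,"jaw": 10},{"delta_pos": [0.25,0.06,0],"yaw": 0,"jaw": 10},{"delta_pos": [0.3,0.08,0],"yaw": 0,"jaw": 10},{"delta_pos": [0.3,0.08,0],"yaw": 0,"jaw": 10}])

```text
clock: 12.65
eef_pos: [466.8, -98.0, 173.3]
tcp_rot: [-3.139, 0.009, 0.008]
contact_force: [-11.5, 4.5, 12.5]
opening: 0.278
grasp_force: 101.7
```

```bash
python3 look.py w6 | head -12; python3 - <<'E'
from h import *
q=np.load("w6.npz");q5=np.load("w5.npz")
for n in ("w4","w5","w6"):
    q=np.load(n+".npz");C=dict(mtx=q["K"],extrinsics=q["T"]);W=cloud("wrist",q["d"],C)
    # spacer outer points: z 84..94, left of cover
    m=(W[...,2]>86)&(W[...,2]<94)&(W[...,0]>425)&(W[...,0]<470)&(W[...,1]>-90)&(W[...,1]<-60)
    P=W[m];print(n,m.sum(),P[:,:2].mean(0),P[:,1].max(),P[:,0].min())
E
```

```text
eef [466.8 -98.  173.3] [-3.139  0.009  0.008] F [-11.5   4.5  12.5] delta cm [-0.62 -0.21 -4.67] yaw 0.008 t 12.65
0.93 [317.5, 206.9]
86 232 [ 465.9 -109.4  -78.4  -96.1]
96 2022 [ 491.8 -118.   -78.4  -99.2]
106 30 [ 467.1 -102.9  -91.3  -97. ]
116 48 [ 468.8 -105.5  -90.3  -97.5]
126 107 [ 469.2 -105.4  -88.1  -96.5]
136 121 [ 469.8 -105.7  -88.1  -96.9]
146 127 [ 470.3 -105.3  -88.5  -97.1]
156 10 [ 470.2 -100.6  -93.8  -96.7]
166 216 [ 475.4 -109.2  -85.3  -97.2]
176 562 [ 478.  -117.9  -78.7  -97.7]
w4 262 [449.57633117 -77.99905972] -72.5171732744097 434.1038107920988
w5 279 [449.50150562 -77.5996223 ] -72.08786426616115 434.15083960940376
w6 269 [449.74326096 -77.5741782 ] -72.34519872963602 434.3822202178848
```

The spacer is held by friction under the downward wedge load. I'll raise the pin a little while keeping the side push, so it can slide.

Request:
play_rows(steps=[{"delta_pos": [0,0,-0.05],"yaw": 0,"jaw": 10},{"delta_pos": [0,0,-0.1],"yaw": 0,"jaw": 10},{"delta_pos": [0,0,-0.15],"yaw": 0,"jaw": 10},{"delta_pos": [0.03,0.01,-0.2],"yaw": 0,"jaw": 10},{"delta_pos": [0.06,0.02,-0.25],"yaw": 0,"jaw": 10},{"delta_pos": [0.1,0.03,-0.25],"yaw": 0,"jaw": 10},{"delta_pos": [0.1,0.03,-0.25],"yaw": 0,"jaw": 10},{"delta_pos": [0.1,0.03,-0.25],"yaw": 0,"jaw": 10}])

```text
clock: 13.55
eef_pos: [471.7, -99.5, 176.8]
tcp_rot: [-3.142, 0.0, 0.008]
contact_force: [-1.8, 0.7, -3.9]
opening: 0.277
grasp_force: 99.9
```

```bash
cat > sp.py <<'E'
from h import *
import sys
to([467,-98,170],0)
def sp():
    C=vision.calibration("wrist");im,d=vision.grab_frame("wrist");W=cloud("wrist",d,C)
    m=(W[...,2]>86)&(W[...,2]<94)&(W[...,0]>425)&(W[...,0]<470)&(W[...,1]>-95)&(W[...,1]<-60)
    P=W[m];print("spacer px",m.sum(),P[:,:2].mean(0),"ymax",P[:,1].max(),"xmin",P[:,0].min())
    e=r.sense()["eef_pos"]
    m=(abs(W[...,0]-e[0])<25)&(abs(W[...,1]-e[1])<14)
    for a,b in ((-70,-60),(-60,-50),(-40,-30),(-30,-20)):
        k=m&(W[...,2]>e[2]+a)&(W[...,2]<e[2]+b)&(W[...,2]>107)
        if k.sum(): print("pin",a,k.sum(),"xmax",W[k][:,0].max().round(1),"y",W[k][:,1].min().round(1),W[k][:,1].max().round(1))
    return im
im=sp()
if len(sys.argv)>1: save(sys.argv[1]+".png",cv2.resize(im[140:280,235:403],(720,600),interpolation=cv2.INTER_CUBIC))
E
python3 sp.py
```

```text
eef [471.7 -99.5 176.8] [-3.142  0.     0.008] F [-1.8  0.7 -3.9] delta cm [-0.47 -0.15  0.68] yaw 0.008 t 13.55
spacer px 120 [457.75098646 -77.30587304] ymax -73.81989861259697 xmin 445.72873635309986
pin -70 28 xmax 474.1 y -104.5 -93.6
pin -60 44 xmax 475.7 y -106.5 -90.3
pin -40 125 xmax 476.2 y -107.3 -89.8
pin -30 148 xmax 476.2 y -107.4 -89.8
```

Request:
play_rows(steps=[{"delta_pos": [-0.1,-0.03,0],"yaw": 0,"jaw": 10},{"delta_pos": [-0.2,-0.06,0],"yaw": 0,"jaw": 10},{"delta_pos": [-0.3,-0.1,0],"yaw": 0,"jaw": 10},{"delta_pos": [-0.42,-0.14,0],"yaw": 0,"jaw": 10},{"delta_pos": [-0.42,-0.14,0.2],"yaw": 0,"jaw": 10},{"delta_pos": [-0.42,-0.14,0.4],"yaw": 0,"jaw": 10},{"delta_pos": [-0.42,-0.14,0.6],"yaw": 0,"jaw": 10},{"delta_pos": [-0.42,-0.14,0.6],"yaw": 0,"jaw": 10}])

```text
clock: 14.4
eef_pos: [467.3, -98.1, 170.4]
tcp_rot: [-3.141, 0.001, 0.008]
contact_force: [0.2, -0.5, -3.2]
opening: 0.279
grasp_force: 100.1
```

```bash
python3 sp.py w7
```

```text
eef [467.3 -98.1 170.4] [-3.141e+00  1.000e-03  8.000e-03] F [ 0.2 -0.5 -3.2] delta cm [-0.03 -0.01  0.04] yaw 0.008 t 14.4
spacer px 134 [457.62139541 -77.40103999] ymax -73.85345717676239 xmin 444.8964368909018
pin -70 12 xmax 470.4 y -101.5 -92.3
pin -60 40 xmax 471.5 y -104.3 -91.0
pin -40 131 xmax 472.2 y -106.0 -88.4
pin -30 152 xmax 472.4 y -106.0 -88.6
```

View pics/w7.png

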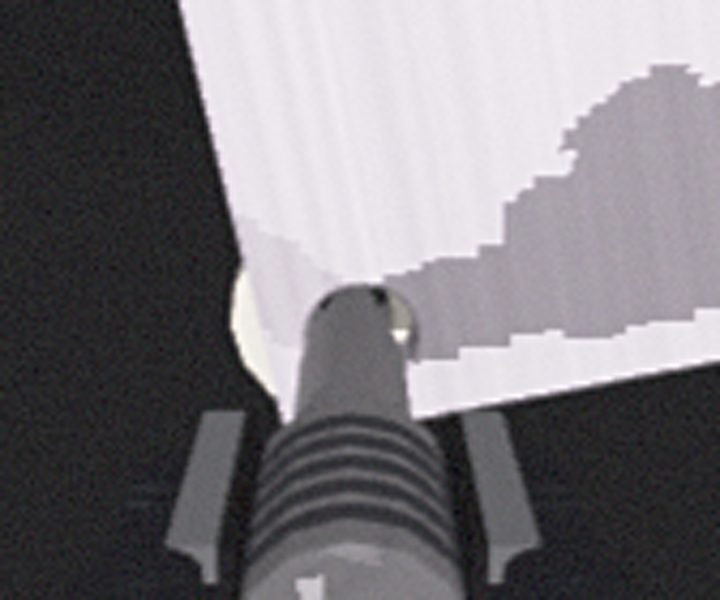

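The spacer is nearly in line now, with only a sliver showing at crop (240,320). No forces are acting, so I'll press down in steps.

Request:
play_rows(steps=[{"delta_pos": [0,0,0.15],"yaw": 0,"jaw": 10},{"delta_pos": [0,0,0.3],"yaw": 0,"jaw": 10},{"delta_pos": [0,0,0.45],"yaw": 0,"jaw": 10},{"delta_pos": [0,0,0.6],"yaw": 0,"jaw": 10},{"delta_pos": [0,0,0.75],"yaw": 0,"jaw": 10},{"delta_pos": [0,0,0.9],"yaw": 0,"jaw": 10},{"delta_pos": [0,0,1.0],"yaw": 0,"jaw": 10},{"delta_pos": [0,0,1.0],"yaw": 0,"jaw": 10}])

```text
clock: 15.25
eef_pos: [467.4, -98.1, 160.6]
tcp_rot: [-3.142, 0.0, 0.008]
contact_force: [-1.2, -0.1, -2.7]
opening: 0.279
grasp_force: 100.1
```

Request:
play_rows(steps=[{"delta_pos": [0,0,0.1],"yaw": 0,"jaw": 10},{"delta_pos": [0,0,0.2],"yaw": 0,"jaw": 10},{"delta_pos": [0,0,0.3],"yaw": 0,"jaw": 10},{"delta_pos": [0,0,0.4],"yaw": 0,"jaw": 10},{"delta_pos": [0,0,0.5],"yaw": 0,"jaw": 10},{"delta_pos": [0,0,0.6],"yaw": 0,"jaw": 10},{"delta_pos": [0,0,0.7],"yaw": 0,"jaw": 10},{"delta_pos": [0,0,0.7],"yaw": 0,"jaw": 10}])

```text
clock: 16.05
eef_pos: [467.4, -98.4, 153.7]
tcp_rot: [3.141, 0.0, 0.008]
contact_force: [-2.2, -4.0, -0.6]
opening: 0.277
grasp_force: 100.3
```

Request:
play_rows(steps=[{"delta_pos": [0,0,0.1],"yaw": 0,"jaw": 10},{"delta_pos": [0,0,0.2],"yaw": 0,"jaw": 10},{"delta_pos": [0,0,0.3],"yaw": 0,"jaw": 10},{"delta_pos": [0,0,0.4],"yaw": 0,"jaw": 10},{"delta_pos": [0,0,0.5],"yaw": 0,"jaw": 10},{"delta_pos": [0,0,0.6],"yaw": 0,"jaw": 10},{"delta_pos": [0,0,0.7],"yaw": 0,"jaw": 10},{"delta_pos": [0,0,0.7],"yaw": 0,"jaw": 10}])

```text
clock: 16.85
eef_pos: [467.4, -97.9, 146.6]
tcp_rot: [-3.141, 0.0, 0.008]
contact_force: [-1.6, -1.0, 2.5]
opening: 0.279
grasp_force: 100.7
```

Request:
play_rows(steps=[{"delta_pos": [0,0,0.1],"yaw": 0,"jaw": 10},{"delta_pos": [0,0,0.2],"yaw": 0,"jaw": 10},{"delta_pos": [0,0,0.3],"yaw": 0,"jaw": 10},{"delta_pos": [0,0,0.4],"yaw": 0,"jaw": 10},{"delta_pos": [0,0,0.5],"yaw": 0,"jaw": 10},{"delta_pos": [0,0,0.6],"yaw": 0,"jaw": 10},{"delta_pos": [0,0,0.7],"yaw": 0,"jaw": 10},{"delta_pos": [0,0,0.7],"yaw": 0,"jaw": 10}])

```text
clock: 17.65
eef_pos: [467.2, -97.4, 139.9]
tcp_rot: [-3.14, 0.001, 0.007]
contact_force: [-4.5, 2.0, 8.4]
opening: 0.272
grasp_force: 101.4
```

Request:
play_rows(steps=[{"delta_pos": [0,0,0.05],"yaw": 0,"jaw": 10},{"delta_pos": [0,0,0.1],"yaw": 0,"jaw": 10},{"delta_pos": [0,0,0.15],"yaw": 0,"jaw": 10},{"delta_pos": [0,0,0.2],"yaw": 0,"jaw": 10},{"delta_pos": [0,0,0.25],"yaw": 0,"jaw": 10},{"delta_pos": [0,0,0.3],"yaw": 0,"jaw": 10},{"delta_pos": [0,0,0.35],"yaw": 0,"jaw": 10},{"delta_pos": [0,0,0.35],"yaw": 0,"jaw": 10}])

```text
clock: 18.45
eef_pos: [467.3, -97.6, 135.9]
tcp_rot: [-3.141, 0.0, 0.008]
contact_force: [-2.0, 2.3, -0.0]
opening: 0.274
grasp_force: 100.9
```

Request:
play_rows(steps=[{"delta_pos": [0,0,0.08],"yaw": 0,"jaw": 10},{"delta_pos": [0,0,0.16],"yaw": 0,"jaw": 10},{"delta_pos": [0,0,0.24],"yaw": 0,"jaw": 10},{"delta_pos": [0,0,0.32],"yaw": 0,"jaw": 10},{"delta_pos": [0,0,0.4],"yaw": 0,"jaw": 10},{"delta_pos": [0,0,0.48],"yaw": 0,"jaw": 10},{"delta_pos": [0,0,0.55],"yaw": 0,"jaw": 10},{"delta_pos": [0,0,0.55],"yaw": 0,"jaw": 10}])

```text
clock: 19.25
eef_pos: [467.5, -98.2, 130.7]
tcp_rot: [3.141, -0.0, 0.008]
contact_force: [-1.1, 1.3, -2.7]
opening: 0.277
grasp_force: 100.7
```

Request:
play_rows(steps=[{"delta_pos": [0,0,0.08],"yaw": 0,"jaw": 10},{"delta_pos": [0,0,0.16],"yaw": 0,"jaw": 10},{"delta_pos": [0,0,0.24],"yaw": 0,"jaw": 10},{"delta_pos": [0,0,0.32],"yaw": 0,"jaw": 10},{"delta_pos": [0,0,0.4],"yaw": 0,"jaw": 10},{"delta_pos": [0,0,0.48],"yaw": 0,"jaw": 10},{"delta_pos": [0,0,0.55],"yaw": 0,"jaw": 10},{"delta_pos": [0,0,0.55],"yaw": 0,"jaw": 10}])

```text
clock: 20.05
eef_pos: [467.5, -98.2, 125.2]
tcp_rot: [3.142, -0.0, 0.008]
contact_force: [-0.1, 0.5, -2.8]
opening: 0.278
grasp_force: 100.7
```

Request:
play_rows(steps=[{"delta_pos": [0,0,0.08],"yaw": 0,"jaw": 10},{"delta_pos": [0,0,0.16],"yaw": 0,"jaw": 10},{"delta_pos": [0,0,0.24],"yaw": 0,"jaw": 10},{"delta_pos": [0,0,0.32],"yaw": 0,"jaw": 10},{"delta_pos": [0,0,0.4],"yaw": 0,"jaw": 10},{"delta_pos": [0,0,0.48],"yaw": 0,"jaw": 10},{"delta_pos": [0,0,0.55],"yaw": 0,"jaw": 10},{"delta_pos": [0,0,0.55],"yaw": 0,"jaw": 10}])

```text
clock: 20.85
eef_pos: [467.4, -98.1, 119.6]
tcp_rot: [-3.142, 0.0, 0.008]
contact_force: [-1.2, 2.0, -2.6]
opening: 0.277
grasp_force: 100.7
```

Request:
play_rows(steps=[{"delta_pos": [0,0,0.1],"yaw": 0,"jaw": 10},{"delta_pos": [0,0,0.2],"yaw": 0,"jaw": 10},{"delta_pos": [0,0,0.3],"yaw": 0,"jaw": 10},{"delta_pos": [0,0,0.4],"yaw": 0,"jaw": 10},{"delta_pos": [0,0,0.5],"yaw": 0,"jaw": 10},{"delta_pos": [0,0,0.6],"yaw": 0,"jaw": 10},{"delta_pos": [0,0,0.7],"yaw": 0,"jaw": 10},{"delta_pos": [0,0,0.7],"yaw": 0,"jaw": 10}])

```text
clock: 21.65
eef_pos: [467.4, -98.1, 112.6]
tcp_rot: [-3.142, 0.0, 0.008]
contact_force: [-1.8, 1.8, -2.1]
opening: 0.28
grasp_force: 100.7
```

Request:
play_rows(steps=[{"delta_pos": [0,0,0.04],"yaw": 0,"jaw": 10},{"delta_pos": [0,0,0.08],"yaw": 0,"jaw": 10},{"delta_pos": [0,0,0.12],"yaw": 0,"jaw": 10},{"delta_pos": [0,0,0.16],"yaw": 0,"jaw": 10},{"delta_pos": [0,0,0.2],"yaw": 0,"jaw": 10},{"delta_pos": [0,0,0.24],"yaw": 0,"jaw": 10},{"delta_pos": [0,0,0.27],"yaw": 0,"jaw": 10},{"delta_pos": [0,0,0.27],"yaw": 0,"jaw": 10}])

```text
clock: 22.45
eef_pos: [467.5, -98.1, 110.4]
tcp_rot: [-3.142, 0.0, 0.008]
contact_force: [-4.5, 3.5, 6.8]
opening: 0.276
grasp_force: 100.9
```

The head meets the cover at the expected height. A last gentle press, then release and retreat.

Request:
play_rows(steps=[{"delta_pos": [0,0,0.04],"yaw": 0,"jaw": 10},{"delta_pos": [0,0,0.08],"yaw": 0,"jaw": 10},{"delta_pos": [0,0,0.08],"yaw": 0,"jaw": 10},{"delta_pos": [0,0,0.02],"yaw": 0,"jaw": 10},{"delta_pos": [0,0,0],"yaw": 0,"jaw": 32},{"delta_pos": [0,0,0],"yaw": 0,"jaw": 50},{"delta_pos": [0,0,0],"yaw": 0,"jaw": 70},{"delta_pos": [0,0,0],"yaw": 0,"jaw": 70}])

```text
clock: 23.25
eef_pos: [467.9, -98.3, 110.1]
tcp_rot: [3.141, -0.001, 0.008]
contact_force: [-1.0, 0.3, -0.3]
opening: 0.699
grasp_force: 0.0
```

Request:
play_rows(steps=[{"delta_pos": [0,0,0],"yaw": 0,"jaw": 80},{"delta_pos": [0,0,0],"yaw": 0,"jaw": 80},{"delta_pos": [0,0,-1],"yaw": 0,"jaw": 80},{"delta_pos": [0,0,-3],"yaw": 0,"jaw": 80},{"delta_pos": [0,0,-5],"yaw": 0,"jaw": 80},{"delta_pos": [-0.5,0,-7],"yaw": 0,"jaw": 80},{"delta_pos": [-1.5,0,-9],"yaw": 0,"jaw": 80},{"delta_pos": [-3,0,-10],"yaw": 0,"jaw": 80}])

```text
clock: 24.05
eef_pos: [438.5, -98.6, 212.5]
tcp_rot: [3.141, -0.003, 0.008]
contact_force: [-0.8, -0.3, 0.8]
opening: 0.798
grasp_force: 0.0
```

```bash
python3 - <<'E'
from h import *
to([461,-96,220],0)
C=vision.calibration("wrist");im,d=vision.grab_frame("wrist");W=cloud("wrist",d,C);x,y,z=W[...,0],W[...,1],W[...,2]
m=(abs(x-463)<25)&(abs(y+97)<25)&(z>135)&(z<160);P=W[m];print("head",m.sum(),np.median(P[:,2]),P[:,2].max(),cv2.minEnclosingCircle(P[:,:2].astype(np.float32)))
m=(x>430)&(x<560)&(y>-220)&(y<-60)&(z>98)&(z<109);print("cover z",np.median(z[m]))
save("w8.png",im)
E
```

```text
eef [438.5 -98.6 212.5] [ 3.141e+00 -3.000e-03  8.000e-03] F [-0.8 -0.3  0.8] delta cm [ 2.25 -0.24 -0.74] yaw 0.008 t 24.05
head 897 143.08847812179158 145.30186289331664 ((463.2325439453125, -97.44747161865234), 13.2643404006958)
cover z 103.20647454155741
```

View pics/w8.png

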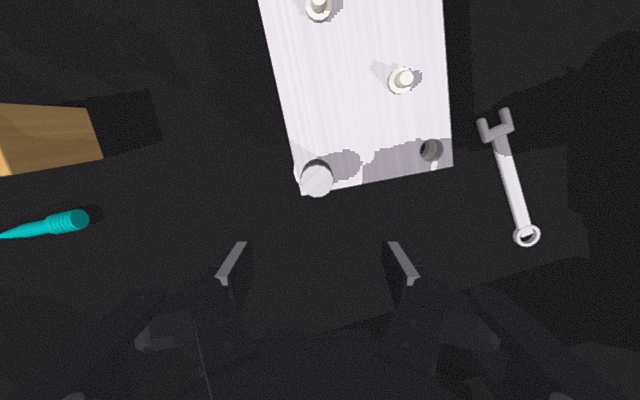

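The head at (317,180) stands 39.9 mm above the cover, so it is fully seated. The gripper is clear and the wrench and decoy are untouched.

```bash
python3 -c "
from rig import r
print(r.sign_off())"
```

```text
the job is handed in; nothing more can be done
None
```

The taper pin is through cover, spacer and base plate, its head flat on the cover (39.9 mm measured against its 40 mm height); I released it and handed the job in at about 24 s.

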